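Hold the end board of a casting frame for clamping

ROBOT

A 6-joint arm with a two-finger parallel gripper is mounted at the origin on the work surface. World frame = base frame: x ahead of the robot, y to its left, z up, the work surface at z = 0. Lengths are in m, angles in degrees, forces in N, time in s.
With the tool pointing down it reaches from about 0.325 to 0.85 m from the base axis. Payload 15.5 kg.
Tool frame: the origin (TCP) lies midway between the tips of the shut fingers; the grasp point (between the pads) lies 19 mm behind it; z points along the fingers, y is the line along which they close (so a half turn about z gives the same grasp; the last joint's range is limited). The gripper opens to 91 mm and grips with 3 to 60 N. Pads are 32 mm wide; open, the fingers measure 118 mm over their backs; the gripper's body (76 mm by 178 mm) begins 60 mm behind the grasp point.
Start: joints at [-75.888, 28.281, 77.091, -0, 74.628, -5.472], TCP at [0.209, -0.589, 0.214] pointing down, gripper open.
Joint ranges: [-166.48, 166.48], [-47.26, 123.95], [12.59, 153.08], [-70.14, 250.14], [6.76, 159.57], [-176.63, 176.63]. Speed limits (degrees/s): [108.29, 108.29, 147.25, 172.46, 172.46, 172.46].

INTERFACE

Orientations are given as a 3x3 rotation matrix whose columns are the frame's x, y, z axes.
In Python, from bench import ctrl gives the robot as it stands. The module is installed in compiled form; this text tells all that it offers. Calls block until the motion is done:
- ctrl.goto(position, orientation): joint-space move of the TCP to a pose.
- ctrl.move_l(position, vel=0.15, ori=None, contact_N=None): straight line of the TCP; ori=None keeps the orientation; vel is the mean speed in m/s. With contact_N (N) it stops when the force on the tool has changed by that much, and returns True; else False.
- ctrl.movej(angles): joint-space move.
- ctrl.command_gripper(opening): opening from 0.0 (shut) to 1.0 (fully open); the grip force is fixed at half the most; returns when the fingers have stopped.
- ctrl.sleep(seconds).
- ctrl.ik(position, orientation): joint angles nearest the present ones, or None.
- ctrl.read_camera(name): name is "scene" or "side" or "wrist"; returns the picture (400x640x3 uint8, blue, green, red); there is no depth.
- ctrl.camera_params(name): a dict with "fx", "fy", "cx", "cy" (pixels), "pose" (4x4, takes a point from camera to world coordinates); the wrist camera has in their place "T_tool_cam" (4x4, takes a point from camera to tool coordinates, whose origin is the TCP and whose axes are the flange's). Camera axes: x right, y up, looking along -z (the intrinsics and any distortion apply to the point x, -y, -z); pixel columns grow to the right and rows downward; lengths in m; the calibration is good to about 2 mm. A picture is of the moment at which its call begins: read the wrist's pose just before it. camera_params takes no time and is no camera call.
A pose or a line that the arm cannot do raises ctrl.MotionError and nothing moves.
- ctrl.sign_off(): hands the job in; it is judged then, once.
Readings, each from a call of its own:
- ctrl.current_t(): time.
- ctrl.current_q(): joint angles.
- ctrl.current_dq(): joint speeds.
- ctrl.current_effort(): joint torques, N m.
- ctrl.current_tool_pos(): TCP position.
- ctrl.current_eef_rot(): TCP orientation.
- ctrl.current_contact_force(): force on the tool from outside, world axes, zero at the start.
- ctrl.current_wrist_torque(): the same for the moment, N m.
- ctrl.current_grip_width(): opening from 0.0 (shut) to 1.0 (fully open).
- ctrl.current_grasp_force(): force on a finger pad.
Only numpy, scipy, OpenCV 4.12 (cv2) and the standard library are available. Lean on these libraries where they do the work, as an engineer would, in place of code of your own. Each camera call takes 0.05 s, during which the arm holds its last target. There are 200 camera calls.

TASK

Close the open side of the casting frame round the plaster tile: pick up the longer of the two loose boards standing on the bench and stand it down on the white baseboard across the opening, smooth face inwards and foot batten outside, centred so that it covers the cleats on both sides. Then press it squarely against both side boards with a steady push of about 12 newtons (a little over a kilogram's weight, never a hard shove) so that I can put the clamps on, and finish while you are still holding and pressing it; do not shift the tile or disturb the other things on the bench.

Things in the scene. Friction and masses are not known exactly. Their poses are not given: they have to be found in the camera images.
- end_board: the longer loose board: plywood panel 310 long x 18 thick x 90 mm high, on edge, a 25 x 25 mm foot batten along the bottom of one face. 0.3 to 0.5 kg. Origin: middle of the panel's underside, mid-thickness. x along it, z up; batten at y = +9 to +34 mm, smooth face y = -9 mm. Starts upright on the bench (z = 0) left of the frame, smooth face roughly towards it.
- short_board: the other loose board, of the same section but only 200 mm long, standing likewise about 160 mm from the long one, on either side of it; does not fit this frame, leave it. Origin and axes as for the long board.
- base: fixed white laminated baseboard 350 (x) x 360 (y) x 18 mm thick, carrying the casting frame. Origin: on its underside at bench height, below the middle of the space inside the frame. The frame opens to its +y; in front of the opening the baseboard goes on for 95 mm. Rigid.
- mouth (a point): middle of the opening, on the top face of the baseboard (18 mm above the bench), in the plane of the two side boards' ends. x along the opening, y straight out of it, z up. The end board is home with its origin at y = +9 mm, x = 0, z = 0 of this point and its axes parallel.
- frame: the fixed part of the casting frame, 90 mm high on the baseboard: rear board with two G-clamps on its corners, and the two side boards (listed next). Inside 200 mm wide (x) and 210 mm deep (y), rigid. Origin: middle of the inside, on the baseboard's top; axes as the baseboard.
- side_near: fixed side board on the frame's -x side: 18 mm thick, 90 high, inner face 100 mm from the middle, a 25 x 25 mm upright cleat outside flush with its end: 43 mm of flat end (100 to 143 mm from the middle) meets the end board. Origin and axes as the frame.
- side_far: the same on the frame's +x side. Origin and axes as the frame.
- tile: loose white plaster tile with a carved sprig, 150 x 150 x 25 mm (30 mm over the relief), 0.67 kg, lying in the middle of the frame on the baseboard. Origin: centre of its underside. Must not be shifted.
- clamp_a: loose iron G-clamp, about 130 x 90 x 16 mm, lying flat beyond the loose boards; leave. Origin at its fixed jaw, mid-thickness.
- clamp_b: second such G-clamp lying near; leave.
- sprayer: spray bottle, 100 mm wide, 246 mm high, standing on the bench right of the frame; leave. Origin: centre of its underside.
- soap_brush: brush lying on the bench right of the frame; leave.
- spatula: spatula lying on the bench left of the loose boards; leave.

How it is judged:
By the outcome, as a careful person would: the job done as asked, in the order asked, and still so for the second after the job is handed in, while the arm keeps its last pose, push and grip.
It also fails if it takes over 61 s, if anything falls off the work surface, if the arm or the gripper's body presses on something with over 40 N, if the wrist force passes 120 N, or if a joint passes its speed limit or range.

## Working session

There is one attempt and no reset: what is moved stays moved. The work goes in short steps, each a Python script; the robot and the scene stay as the last script left them, time stands still between calls to the robot, and variables do not carry over. Pictures are saved under pics/ and viewed, at most 10 in all, crops included, and the job is handed in when it is done.

```bash
mkdir -p pics; python3 - <<'E'
from bench import ctrl
import cv2,numpy as np
np.set_printoptions(precision=4,suppress=True)
for n in("scene","side","wrist"):
    cv2.imwrite(f"pics/{n}0.png",ctrl.read_camera(n)); print(n,ctrl.camera_params(n))
print(ctrl.current_t(),ctrl.current_eef_rot(),ctrl.current_contact_force())
E
```

```text
scene {'fx': 484.5575686171068, 'fy': 484.5575686171068, 'cx': 320.4174370724457, 'cy': 195.30760379865887, 'pose': array([[ 0.7322, -0.5667,  0.3778,  1.206 ],
       [ 0.6809,  0.5966, -0.4248, -0.7325],
       [ 0.0153,  0.5683,  0.8227,  1.4939],
       [ 0.    ,  0.    ,  0.    ,  1.    ]])}
side {'fx': 398.1637557811201, 'fy': 398.1637557811201, 'cx': 319.6664287230259, 'cy': 194.1735102885776, 'pose': array([[-0.8979,  0.305 , -0.3175,  0.1313],
       [-0.4398, -0.6539,  0.6156,  0.8336],
       [-0.0199,  0.6924,  0.7213,  1.0553],
       [ 0.    ,  0.    ,  0.    ,  1.    ]])}
wrist {'fx': 279.3266894781998, 'fy': 279.3266894781998, 'cx': 315.12295572393975, 'cy': 200.9847086468876, 'T_tool_cam': array([[ 0.0002,  0.9626,  0.2709,  0.0761],
       [ 1.    , -0.0004,  0.0006, -0.0008],
       [ 0.0006,  0.2709, -0.9626, -0.1713],
       [ 0.    ,  0.    ,  0.    ,  1.    ]])}
0.15 [[ 0.9421  0.3352 -0.0003]
 [ 0.3352 -0.9421  0.0009]
 [ 0.0001 -0.0009 -1.    ]] [-0.5027 -0.5191  0.799 ]
```

View pics/scene0.png

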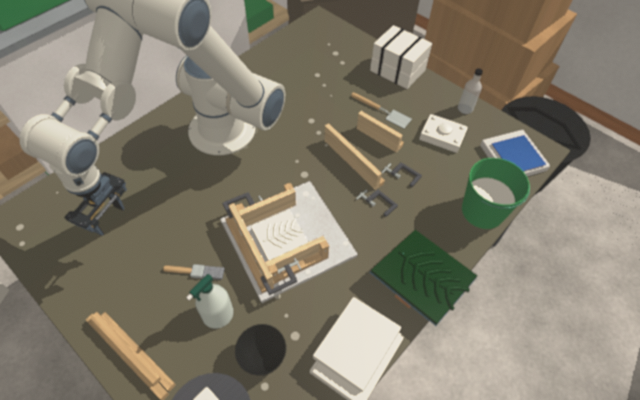

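View pics/side0.png

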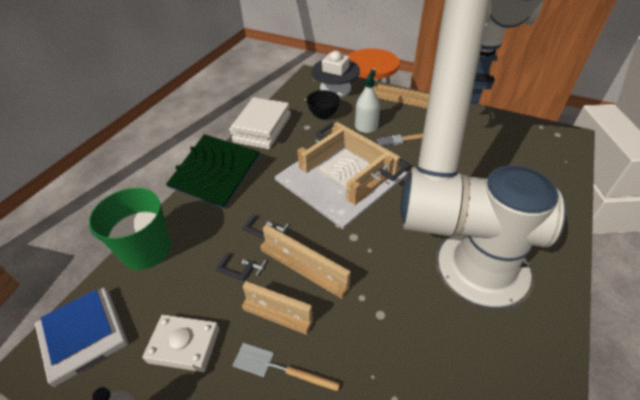

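The scene view shows the frame at about (285,240), opening to the upper right. The long board runs from (325,126) to (382,182), with the short one beyond it at (380,130). The side view agrees: long board at (305,260), short at (278,305). I'll get rough positions first, then take wrist views from above.

```bash
cat > h.py <<'E'
import numpy as np,cv2
from bench import ctrl
np.set_printoptions(precision=4,suppress=True)
def cam(n,tool=None):
    p=ctrl.camera_params(n)
    T=p["pose"] if "pose" in p else tool@p["T_tool_cam"]
    return (p["fx"],p["fy"],p["cx"],p["cy"],T)
def toolT():
    T=np.eye(4);T[:3,:3]=ctrl.current_eef_rot();T[:3,3]=ctrl.current_tool_pos();return T
def ray(c,u,v):
    fx,fy,cx,cy,T=c
    return T[:3,3],T[:3,:3]@np.array([(u-cx)/fx,-(v-cy)/fy,-1.])
def onz(c,u,v,z):
    o,d=ray(c,u,v);return o+d*(z-o[2])/d[2]
def proj(c,P):
    fx,fy,cx,cy,T=c
    q=np.linalg.inv(T)@np.r_[P,1];return np.array([cx+fx*q[0]/-q[2],cy-fy*q[1]/-q[2]])
def Rdown(a):
    "tool down, tool y (closing line) at angle a (rad) from world x"
    y=np.array([np.cos(a),np.sin(a),0]);z=np.array([0,0,-1.]);return np.c_[np.cross(y,z),y,z]
E
python3 - <<'E'
from h import *
s=cam("scene");d=cam("side")
for n,u,v,z in[("long a",325,126,.09),("long b",382,182,.09),("short a",360,114,.09),("short b",402,142,.09),("base r",356,254,.018),("base top",310,183,.018),("side near end",294,188,.108),("side far end",326,240,.108)]:print(n,onz(s,u,v,z))
for n,u,v,z in[("long a",264,228,.09),("long b",349,268,.09),("short a",246,284,.09),("short b",312,310,.09),("base front",340,226,.018)]:print(n,onz(d,u,v,z))
E
```

```text
long a [0.35   0.2458 0.09  ]
long b [0.6823 0.1877 0.09  ]
short a [0.4072 0.39   0.09  ]
short b [0.6187 0.3888 0.09  ]
base r [ 0.7826 -0.0653  0.018 ]
base top [0.4613 0.0438 0.018 ]
side near end [ 0.481  -0.0579  0.108 ]
side far end [ 0.7037 -0.1344  0.108 ]
long a [0.6493 0.2144 0.09  ]
long b [0.3522 0.2361 0.09  ]
short a [0.5896 0.4064 0.09  ]
short b [0.3888 0.3972 0.09  ]
base front [0.4611 0.0521 0.018 ]
```

```bash
python3 - <<'E'
from h import *
import pickle
out={}
for n,p,a in[("frame",[.50,-.10,.32],72),("board",[.44,.22,.30],85)]:
    R=Rdown(np.radians(a))
    for RR in (R,):
        q=ctrl.ik(p,RR);print(n,q)
    ctrl.goto(p,R);ctrl.sleep(.3)
    T=toolT();im=ctrl.read_camera("wrist");out[n]=(T,im);cv2.imwrite(f"pics/w_{n}.png",im);print(T[:3,3],ctrl.current_t())
    if n=="frame": cv2.imwrite("pics/side_f.png",ctrl.read_camera("side"))
pickle.dump(out,open("v.pkl","wb"))
E
```

```text
frame [-18.0223  13.5081  83.5483  -0.      82.9437 -90.0223]
[ 0.5    -0.1003  0.3199] 2.575
board [ 19.6063  12.7628  87.7398  -0.      79.4975 -65.3937]
[0.4403 0.2194 0.3   ] 4.2083
```

View pics/w_frame.png

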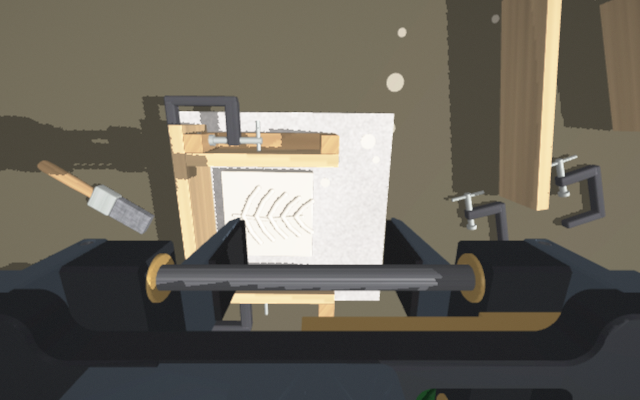

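View pics/w_board.png

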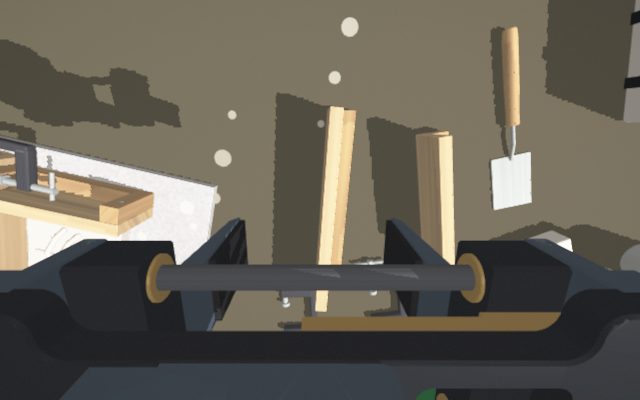

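The frame view shows baseboard corners at (393,113) and (178,112), with the front edge running down to (380,300). The near side board's end is at (338,150). The board view shows the long board's top from (335,107) to (321,310), with the batten on its +y side. The fingers hide the lower half, so I'll move out 0.13 m to bring the whole of both into the clear upper half.

```bash
python3 - <<'E'
from h import *
import pickle
out={}
for n,p,a in[("frame",[.655,-.10,.34],72),("board",[.59,.22,.34],85)][::-1]:
    R=Rdown(np.radians(a))
    ctrl.goto(p,R);ctrl.sleep(.3)
    T=toolT();im=ctrl.read_camera("wrist");out[n]=(T,im);print(T[:3,3],ctrl.current_t())
pickle.dump(out,open("v.pkl","wb"))
for n in out:
    cv2.imwrite(f"pics/w2_{n}.png",out[n][1][:270])
E
```

```text
[0.5893 0.2202 0.3402] 5.225
[ 0.6551 -0.0992  0.3401] 6.8167
```

View pics/w2_frame.png

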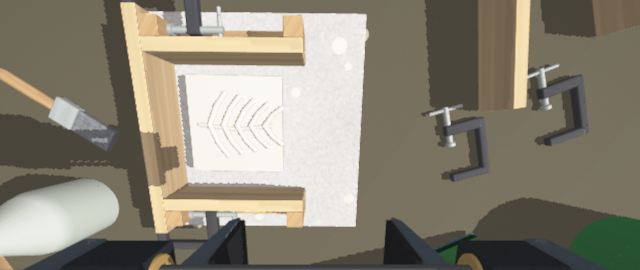

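View pics/w2_board.png

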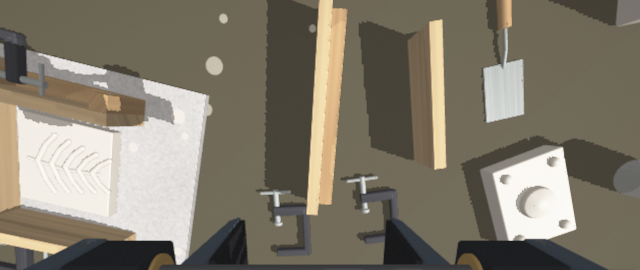

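The frame view shows baseboard front corners at (367,14) and (356,227), and side-board ends at column ~304 (rows ~44 and ~205). The board view shows the long board's top face from (326,0) to (313,214), batten on its right. Next I'll fit sub-pixel edges.

```bash
cat > meas.py <<'E'
from h import *
def edge(im,p0,p1,w=7,sign=0,trim=.06):
    "max-gradient points along the normals of segment p0-p1, line refit; returns the two refined end points"
    g=cv2.GaussianBlur(im,(3,3),0).astype(np.float32).sum(2)
    p0,p1=np.array(p0,float),np.array(p1,float);t=(p1-p0)/np.linalg.norm(p1-p0);n=np.array([-t[1],t[0]])
    s=np.arange(-w,w+.01,.25);pts=[]
    for k in np.linspace(trim,1-trim,80):
        q=p0+k*(p1-p0)+s[:,None]*n
        v=cv2.remap(g,q[:,0].astype(np.float32),q[:,1].astype(np.float32),cv2.INTER_LINEAR).ravel()
        d=np.gradient(v);d=np.abs(d) if sign==0 else d*sign
        i=d.argmax()
        if d[i]>8: pts.append(q[i])
    pts=np.float32(pts);vx,vy,x,y=cv2.fitLine(pts,cv2.DIST_HUBER,0,.5,.01).ravel()
    res=np.abs((pts-[x,y])@[-vy,vx]);keep=res<1.2
    vx,vy,x,y=cv2.fitLine(pts[keep],cv2.DIST_L2,0,.01,.01).ravel()
    f=lambda p:np.array([x,y])+np.array([vx,vy])*((p-[x,y])@[vx,vy])
    return f(p0),f(p1),keep.sum(),res[keep].mean()
E
python3 - <<'E'
from meas import *
import pickle
V=pickle.load(open("v.pkl","rb"))
T,im=V["board"];c=cam("wrist",T)
for n,a,b,z in[("L",(320,5),(309,205),.09),("R",(332,5),(319,205),.09),("end",(308,214),(318,215),.09),("shortR",(441,25),(445,165),.09)]:
    A,B,k,r=edge(im,a,b,5);P,Q=onz(c,*A,z),onz(c,*B,z);d=Q-P
    print(n,A,B,k,r,P[:2],Q[:2],"ang",np.degrees(np.arctan2(d[1],d[0])))
T,im=V["frame"];c=cam("wrist",T)
for n,a,b,z in[("front",(367,20),(356,222),.018),("nearedge",(235,13),(362,14),.018),("faredge",(310,227),(352,227),.018),("sn_inner",(160,52),(300,52),.108),("sf_inner",(190,199),(300,199),.108),("sn_outer",(150,37),(280,37),.108),("sf_outer",(230,211),(285,211),.108),("sn_end",(303.5,40),(303.5,50),.108),("sf_end",(303.5,201),(303.5,210),.108),("tileR",(283,82),(282,165),.043)]:
    A,B,k,r=edge(im,a,b,5);P,Q=onz(c,*A,z),onz(c,*B,z);d=Q-P
    print(n,A,B,k,r,P[:2],Q[:2],"ang",np.degrees(np.arctan2(d[1],d[0])))
out=np.vstack([np.hstack([cv2.resize(im[y:y+60,x:x+100],None,fx=6,fy=6,interpolation=0)]) for x,y in((225,10),(225,175))])
cv2.imwrite("pics/z.png",cv2.resize(out,(600,600)))
E
```

```text
L [318.2157   4.8929] [306.2113 204.8326] 80 0.21972021 [0.365  0.2443] [0.6354 0.2027] ang -8.744653972037842
R [332.0369   5.0025] [318.2204 204.9461] 54 0.17942302 [0.3667 0.2623] [0.6372 0.2215] ang -8.57601982600319
end [308.     214.5777] [318.     214.5778] 80 0.10736982 [0.6517 0.204 ] [0.6531 0.2198] ang 85.03157664311105
shortR [442.1147  24.9698] [445.9096 164.9753] 80 0.2297416 [0.4023 0.4068] [0.5911 0.4193] ang 3.7891121921238975
front [366.0032  19.9485] [355.5657 221.9776] 76 0.20330177 [0.4602 0.0475] [ 0.7758 -0.0579] ang -18.469459009861097
nearedge [235.0145  11.6997] [362.0098  13.1192] 80 0.3133304 [ 0.3873 -0.1417] [0.4493 0.044 ] ang 71.52594401864943
faredge [310.0844 224.8618] [352.0191 226.5173] 80 0.21018359 [ 0.755  -0.1408] [ 0.7825 -0.0667] ang 69.6553439054338
sn_inner [160.0117  50.8441] [299.9974  52.256 ] 80 0.23626816 [ 0.4339 -0.2394] [ 0.4916 -0.0665] ang 71.55925740878851
sf_inner [190.0026 198.6707] [299.9959 199.5293] 80 0.15000339 [ 0.6284 -0.2867] [ 0.6803 -0.1306] ang 71.60120630380727
sn_outer [150.0288  34.8415] [280.0056  36.5782] 77 0.21453087 [ 0.4132 -0.2433] [ 0.4664 -0.0851] ang 71.40038583110487
sf_outer [229.9832 212.9013] [284.9789 213.3865] 64 0.09375855 [ 0.6676 -0.2385] [ 0.694  -0.1593] ang 71.53145370389927
sn_end [304.75  40.  ] [304.75  50.  ] 80 2.1207663e-06 [ 0.48  -0.056] [ 0.491  -0.0597] ang -18.501666286172885
sf_end [304.75 201.  ] [304.75 210.  ] 80 3.1283494e-06 [ 0.6847 -0.1246] [ 0.6981 -0.129 ] ang -18.501665896674066
tileR [281.6474  81.9969] [281.4592 164.9988] 20 0.043080248 [ 0.5079 -0.1057] [ 0.6297 -0.1498] ang -19.923591814068903
```

View pics/z.png

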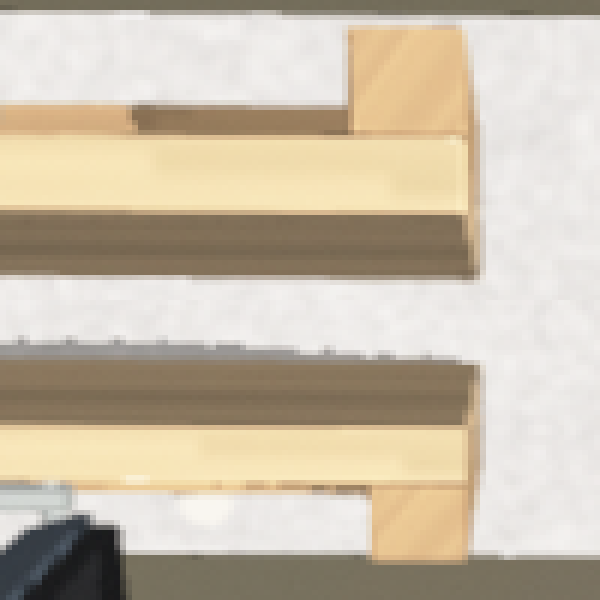

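The edges agree with the given sizes: inner width 199.3 mm, board thickness 18 mm, and the mouth matches from three references (all within 1 mm). Mouth ≈ (0.5874, −0.0949) at −18.47°. Board centre ≈ (0.499, 0.235) at −8.66°. I'll check the near end against the earlier picture, then grasp and lift.

```bash
python3 - <<'E'
from meas import *
im=cv2.imread("pics/w_board.png");T=np.eye(4);T[:3,:3]=Rdown(np.radians(85));T[:3,3]=[.4403,.2194,.30];c=cam("wrist",T)
A,B,k,r=edge(im,(331,107),(341,107),5);near=onz(c,*((A+B)/2),.09)[:2]
far=np.array([.6526,.2118]);u=np.array([np.cos(np.radians(-8.66)),np.sin(np.radians(-8.66))])
print(A,B,near,"len",(far-near)@u)
L=(far-near)@u;assert abs(L-.31)<.008
mid=(near+far)/2; R_=np.array([.5010,.2326]) # mean of L,R edge mid-lines
n=np.array([-u[1],u[0]]); mid=mid+n*((R_-mid)@n); print("centre",mid)
R=Rdown(np.radians(81.34))
ctrl.goto([*mid,.20],R);ctrl.command_gripper(.8)
print(ctrl.move_l([*mid,.039],vel=.12,contact_N=8));ctrl.sleep(.2)
print(ctrl.current_tool_pos(),ctrl.current_contact_force())
ctrl.command_gripper(0.0);ctrl.sleep(.2)
print(ctrl.current_grip_width()*91,ctrl.current_grasp_force(),ctrl.current_contact_force())
ctrl.move_l([*mid,.14],vel=.1);ctrl.sleep(.4)
print(ctrl.current_tool_pos(),ctrl.current_contact_force(),ctrl.current_wrist_torque(),ctrl.current_grip_width()*91,ctrl.current_t())
cv2.imwrite("pics/side_l.png",ctrl.read_camera("side")[100:350])
im=ctrl.read_camera("wrist");cv2.imwrite("pics/w_l.png",im)
E
```

```text
[331.1151 105.6756] [341.0401 106.5379] [0.3453 0.2555] len 0.3103905929808378
centre [0.4988 0.2329]
False
[0.4991 0.233  0.0394] [-0.2742 -0.2257 -0.6545]
17.98778929150759 29.99973714351654 [ 0.3523 -1.1506 -1.3069]
[0.4988 0.2329 0.1398] [ 0.3998  0.6376 -4.226 ] [ 0.0646 -0.1272 -0.0072] 18.187899544820066 13.0833
```

The length check gives 310.4 mm. It's gripped at 18 mm and weighs about 4.2 N, well balanced. Next I'll carry it to a standoff in front of the mouth and lower it until it touches.

```bash
cat >> h.py <<'E'
A0=np.radians(-18.47);M=np.array([.5874,-.0949,.018])
UX=np.array([np.cos(A0),np.sin(A0),0]);UY=np.array([-np.sin(A0),np.cos(A0),0]);UZ=np.array([0,0,1.])
def home(x,y,z): return M+UX*x+UY*(y+.009)+UZ*(z+.0394)   # TCP for board offset from home
def F(n=8):
    f=[];m=[]
    for _ in range(n): f.append(ctrl.current_contact_force());m.append(ctrl.current_wrist_torque());ctrl.sleep(.02)
    f=np.mean(f,0);m=np.mean(m,0);return np.array([f@UX,f@UY,f[2],m[2]])
def where():
    d=np.array(ctrl.current_tool_pos())-home(0,0,0);return 1000*np.array([d@UX,d@UY,d[2]])
E
python3 - <<'E'
from h import *
R=Rdown(A0+np.pi/2)
ctrl.move_l(home(0,.10,.11),vel=.2,ori=R)
ctrl.move_l(home(0,.028,.05),vel=.12);ctrl.sleep(.3);print("free",F(),where())
print(ctrl.move_l(home(0,.028,.008),vel=.08,contact_N=6))
print(ctrl.move_l(home(0,.028,-.004),vel=.012,contact_N=2.0));ctrl.sleep(.2);print("down",F(),where(),ctrl.current_t())
cv2.imwrite("pics/w_d.png",ctrl.read_camera("wrist"))
s=ctrl.read_camera("scene")[160:310,200:400];cv2.imwrite("pics/s_d.png",cv2.resize(s,None,fx=3,fy=3))
E
```

```text
free [-0.071   0.0929 -2.9866  0.0029] [-0.0009 28.1537 50.078 ]
False
True
down [-0.9869 -0.4261  6.4376 -0.0021] [-0.0412 27.9783 -0.5482] 17.7
```

View pics/w_d.png

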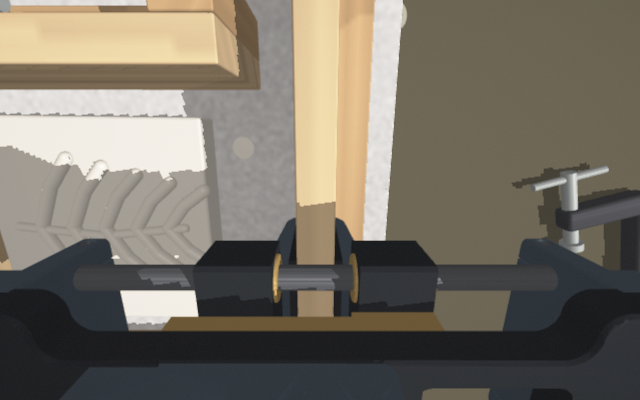

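The picture shows the board standing on the baseboard in front of the side-board ends (end at x≈250, panel at 297–335), batten outward and parallel to them. Now I'll ease the down force and slide it in gently.

```bash
python3 - <<'E'
from h import *
z=-.0005
for _ in range(5):
    f=F()
    if f[2]<0: break
    z+=.0002; ctrl.move_l(home(0,.028,z),vel=.01);ctrl.sleep(.15)
print("eased",z,F(),where())
ctrl.move_l(home(0,.008,z),vel=.03);ctrl.sleep(.1);f0=F();print("slid",f0,where())
print(ctrl.move_l(home(0,-.006,z),vel=.008,contact_N=3));ctrl.sleep(.2);print("touch",F(),where(),ctrl.current_t())
E
```

```text
eased -0.00030000000000000003 [ 0.4823  0.0226 -2.5127 -0.009 ] [ 0.0195 28.0199 -0.3309]
slid [ 0.0796 -0.5158 -2.9264 -0.0736] [-0.019   8.1456 -0.3171]
True
touch [-1.072   0.542   6.0312 -0.1556] [-0.1173 -1.2822 -0.5476] 21.1167
```

```bash
python3 - <<'E'
from h import *
y=-.0013;z=-.0003
for i in range(14):
    ctrl.move_l(home(0,y,z),vel=.01);ctrl.sleep(.12);f=F(5);print(round(y*1e3,2),f,where())
    if abs(f[1])>5 or abs(f[3])>.6: break
    y-=.0003
print(ctrl.current_t())
E
```

```text
-1.3 [-0.4464  0.9474  1.7941 -0.1604] [-0.0012 -1.2769 -0.2878]
-1.6 [-1.0019  5.1212  1.4769 -0.1921] [ 0.0234 -1.3344 -0.2801]
22.0167
```

```bash
python3 - <<'E'
from h import *
y=-.0016;z=-.0003
for i in range(10):
    f=F(8);print(round(y*1e3,2),f,where())
    if f[1]>11: break
    y-=min(.0003,(12-f[1])/14e3)
    ctrl.move_l(home(0,y,z),vel=.01);ctrl.sleep(.2)
print(ctrl.current_t(),ctrl.current_wrist_torque(),ctrl.current_grasp_force())
cv2.imwrite("pics/w_e.png",ctrl.read_camera("wrist")[:260])
s=ctrl.read_camera("scene")[170:300,210:380];cv2.imwrite("pics/s_e.png",cv2.resize(s,None,fx=4,fy=4,interpolation=cv2.INTER_CUBIC))
E
```

```text
-1.6 [-0.5244  5.1587  1.3851 -0.2243] [ 0.0148 -1.3108 -0.288 ]
-1.9 [-0.9115  8.7829  1.0535 -0.2254] [ 0.023  -1.3241 -0.2972]
-2.13 [-0.5891 10.5464  1.091  -0.2244] [ 0.0311 -1.3161 -0.2901]
-2.23 [-0.0411 11.556   0.753  -0.2279] [ 0.0176 -1.3216 -0.2997]
23.9 [ 1.4192 -0.9758 -0.252 ] 30.00085026025772
```

View pics/w_e.png

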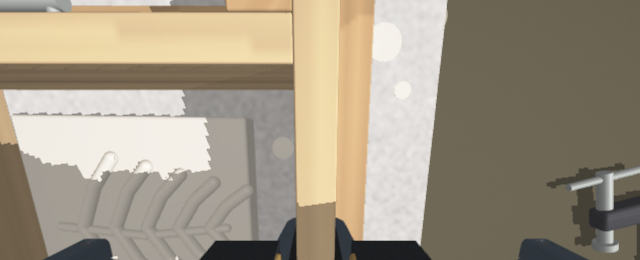

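View pics/s_e.png

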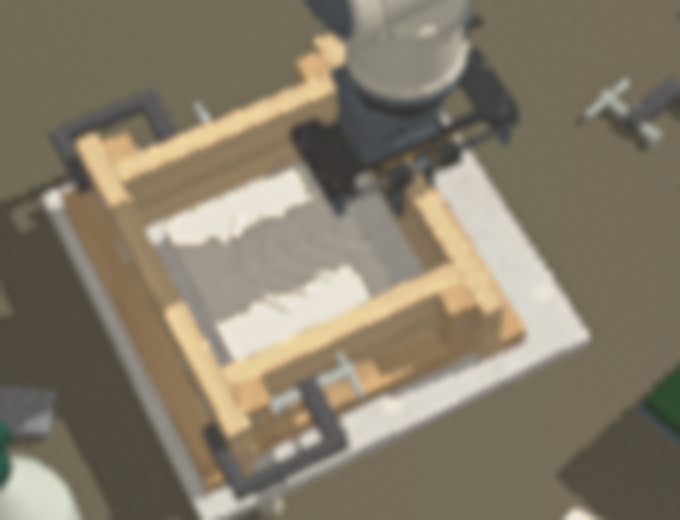

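The wrist view shows the near side-board end flush against the smooth face at column ~295. The scene view shows the board across the opening, batten outside, overhanging both cleats. I'll trim the residual yaw moment and check the centring from both board ends.

```bash
python3 - <<'E'
from h import *
c=cam("scene")
for u,v in((488,307),(325,42)):
    p=onz(c,210+(u+.5)/4,170+(v+.5)/4,.108)-M;print("end x,y mm",1e3*np.array([p@UX,p@UY]))
y=-.00226;z=-.0003;a=0
for i in range(6):
    f=F(8);print(a,f,where())
    if abs(f[3])<.06: break
    a+=.08*np.sign(f[3]);ctrl.move_l(home(0,y,z),vel=.01,ori=Rdown(A0+np.pi/2+np.radians(a)));ctrl.sleep(.2)
print(a,ctrl.current_t())
E
```

```text
end x,y mm [154.3942   4.5751]
end x,y mm [-145.6319    7.6441]
0 [-0.3312 11.7447  1.0779 -0.2267] [ 0.0612 -1.3088 -0.2695]
-0.08 [ 1.8479 11.8447  0.2813  0.0595] [ 0.1169 -1.3297 -0.3055]
-0.08 24.7167
```

```bash
python3 - <<'E'
from h import *
ctrl.sleep(.5);print(F(15),where(),ctrl.current_grasp_force())
f=F(15);print(f)
if 11<f[1]<13.2 and abs(f[3])<.15: print(ctrl.sign_off(),ctrl.current_t())
E
```

```text
[ 1.6111 11.949   0.801   0.0591] [ 0.128  -1.3019 -0.2931] 30.000002682209015
[ 1.5451 11.9744  0.7478  0.0729]
the job is handed in; nothing more can be done
the job is handed in; nothing more can be done
```

The long board is standing on the baseboard across the opening, centred to about 1 mm by its far end (the arm hid the near end), batten outside, and held with a steady push of about 12 N shared almost evenly by both side boards; handed in at about 26 s.

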